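# Open the sharpening-stone box

## Task

Open the sharpening-stone box: its lid is held at both ends by sprung wire bales, so get under the thumb tab of each one, draw the wire up out of its catch lugs without forcing it, and flip it outward so that it hangs down the end of the box. Only then lift the lid off by its bar handle and set it down gently on the clear bench to the left of the box, right way up, flat, and touching neither the box nor the hanging bale. Leave the blue stone, the bowl and the turning tool where they are.

Things in the scene. Friction and masses are not known exactly. Their poses are not given: they have to be found in the camera images.
- tub: Grey ribbed plastic box for sharpening stones, 180 (x) x 240 (y) x 90 mm high with 5 mm walls, heavy, it does not move. Origin: centre of its underside, on the bench. Its y axis is its long axis and points to the left of the robot (box turned at most 0.3 rad); left = +y end, right = -y end. Stones lie inside. Bench bare over x 0.35 to 0.61, y 0.19 to 0.47 m.
- lid: Loose black lid, 192 (x) x 252 (y) x 10 mm, 0.25 to 0.5 kg, with a plug 166 x 226 mm that reaches 8 mm down into the box with 2 mm play all round. Origin: centre of the plate's underside (10 mm below the lid top), 90 mm above the bench when seated, 8 mm when laid flat on the bench. Axes as the box's when seated.
- lid_handle (a point): Centre of the grey bar handle on the lid: bar 104 mm long along the lid's x axis, 16 mm wide (y), 13 mm high, its centre 23.5 mm and its top 30 mm above the lid top; posts at both ends. Grip it across its 16 mm width from above.
- bale_left (a joint): Swing of the left sprung wire bale (box's +y end), rad: 0 latched over the lid, growing outward, 2.5 hanging down at its stop; past about 0.5 it falls outward by its own weight. Hinge along the box's x axis, 131 mm from the box's middle towards +y, 50 mm above the bench. Wire loop of 4.4 mm steel, legs 112 mm apart; hanging, it reaches about 85 mm out from the hinge.
- bale_left_wire (a joint): Draw of the left wire loop out of its two spring barrels, m: about 0 latched, at most 0.012; spring pull 6 N at 0, 13 N at 0.005, 22 N at 0.012. Latched, the cross wire lies on the lid 118 mm from the box's middle, inboard of two grey lugs 5 mm high (14 mm wide, at box x = -42 and +42 mm): draw it up 4 to 6 mm, then swing it. Pushed outward unlifted, it jams on the lugs.
- tab_left (a point): Middle of the rolled inboard edge (6 mm thick, 56 mm long along box x) of the left bale's steel thumb tab. Latched: 92 mm from the box's middle towards +y, 32 mm above the lid top. From the edge the tab runs 13 mm outward, then slopes down to the cross wire: a pocket 28 mm high, 20 mm deep, open to the lid's middle, for a closed fingertip leaning about 40 deg, tip outward. Moves with the bale.
- bale_right (a joint): Swing of the right sprung wire bale (box's -y end), rad: 0 latched over the lid, growing outward, 2.5 hanging down at its stop; past about 0.5 it falls outward by its own weight. Hinge along the box's x axis, 131 mm from the box's middle towards -y, 50 mm above the bench. Wire loop of 4.4 mm steel, legs 112 mm apart; hanging, it reaches about 85 mm out from the hinge.
- bale_right_wire (a joint): Draw of the right wire loop out of its two spring barrels, m: about 0 latched, at most 0.012; spring pull 6 N at 0, 13 N at 0.005, 22 N at 0.012. Latched, the cross wire lies on the lid 118 mm from the box's middle, inboard of two grey lugs 5 mm high (14 mm wide, at box x = -42 and +42 mm): draw it up 4 to 6 mm, then swing it. Pushed outward unlifted, it jams on the lugs.
- tab_right (a point): Middle of the rolled inboard edge (6 mm thick, 56 mm long along box x) of the right bale's steel thumb tab. Latched: 92 mm from the box's middle towards -y, 32 mm above the lid top. From the edge the tab runs 13 mm outward, then slopes down to the cross wire: a pocket 28 mm high, 20 mm deep, open to the lid's middle, for a closed fingertip leaning about 40 deg, tip outward. Moves with the bale.
- blue_stone: Bystander behind the box: blue sharpening stone, 75 x 94 x 24 mm, origin at the centre of its underside.
- water_bowl: Bystander behind and left of the box: cream stoneware bowl, 186 mm across, 113 mm high, origin at the centre of its underside.
- skew_tool: Bystander in front and right of the box: turning tool with pale wooden handle, 68 x 165 x 32 mm, lying on the bench, origin under its middle.

How it is judged:
By the outcome, as a careful person would: the job done as asked, in the order asked, and still so for the second after the job is handed in, with the robot touching nothing.
It also fails if it takes over 72 s, if anything falls off the work surface, if the arm or the gripper's body presses on something with over 40 N, if the wrist force passes 120 N, or if a joint passes its speed limit or range.

## Robot

A 7-joint arm with a two-finger parallel gripper is mounted at the origin on a cart in front of the work surface, level with it; the furniture and walls round the work are solid. World frame = base frame: x ahead of the robot, y to its left, z up, the work surface at z = 0. Lengths are in m, angles in rad, forces in N, time in s.
With the tool pointing down it reaches from about 0.425 to 0.875 m from the base axis. Payload 8.4 kg.
Tool frame: the origin (TCP) lies where the fingers leave the gripper's body, on its centre line; the fingertips stand 73 mm ahead of it and the grasp point (between the pads) lies 54 mm ahead of it (r.grip_point_offset is the z of the grasp point in the tool frame, in m); z points along the fingers, y is the line along which they close (so a half turn about z gives the same grasp; the last joint's range is limited). The gripper opens to 85 mm and grips with 20 to 120 N. Pads are 22 mm wide; open, the fingers measure 114 mm over their backs; the gripper's body (76 mm by 85 mm) begins 54 mm behind the grasp point. The pads swing forward as they close: fully open they stand 13 mm farther back than shut.
Start: joints at [1.115, 0.333, 0.04, 1.465, -0.013, 1.343, -0.059], TCP at [0.227, -0.609, 0.304] pointing down, gripper open.
Joint ranges: [-2.58, 2.58], [-0.38, 2.09], [-1.3, 1.39], [0.25, 2.4], [-1.5, 4.64], [0.08, 2.09], [-2.65, 2.65]. Speed limits (rad/s): [2.22, 2.22, 2.79, 2.79, 3.14, 3.14, 3.14].

## Interface

Orientations are given as a unit quaternion [w, x, y, z].
In Python, from cell import get_state, vision, hand_in, r gives the robot as it stands. The module is installed in compiled form; this text tells all that it offers.
- The arm moves only by the shell command python3 -m handwheel 'ROWS' [FORCE]. ROWS is JSON, a list of rows, each a list of 7 numbers: the turn, a rotation vector about the tool's x, y, z in units of 4 degrees (1.0 is 4 degrees), then the shift along the tool's x, y, z in units of 0.03 m (1.0 is 0.03 m), then the opening, from 0 (shut) to 1 (fully open). A call has 1 to 8 rows; each row shifts and turns the commanded pose from where the row before left it, along the tool's axes as they then stand; what a row does not reach is not made up. A row lasts 1/8 s, in which the tool goes at most 62.5 mm and 10.7 degrees, less where a joint would pass 70% of its speed; a pose out of reach is approached as far as the arm can. A call with a number of a shift or a turn outside -1 to 1 is refused whole. A call with a gripper value outside its range is refused whole. The fingers move at their own pace and stop on an object; FORCE is the grip in N (left out, the last holds). Time passes only in rows, so rows that do not move let the fingers close. It gives the time, the measured TCP pose, the force, the opening and the grip force at its end, in the units of the state.
- get_state(): the state, without advancing time (a new reading comes with each control period).
- vision.snapshot(name): name is "scene" or "top"; returns a dict with "color" (384x512x3 uint8, blue, green, red), "fx", "fy", "cx", "cy" (pixels), "k1" (the pictures are not rectified: a ray, as slopes to the right and down, at radius r is drawn at 1 + k1 r^2 times it, then the intrinsics apply), "extrinsics" (4x4, takes a point from world to camera coordinates). Camera axes: x right, y down, z forward; pixel columns grow to the right and rows downward; lengths in m; the calibration is good to about 2 mm. A picture is of the moment at which its call begins. There is no depth.
- hand_in(): hands the job in; it is judged then, once.
Trained networks look in the newest picture that a camera, given by its name, has taken for a name from the list of things; names that differ only in an ending like _2 or _b are one class to them, and where a whole thing is asked for, a point or a joint stands for the part that bears it (a point fixed in the world has none). Each returns a list of dicts, best first, with "conf" (0 to 1); they miss things now and then, are a little off and sometimes report something else, mostly with a low value. They report only what shows in the picture. A call takes as long as a camera call.
- vision.find_in(label, camera): "position" ([x, y, z] in m, in the coordinates of the camera as it stood for that picture, good to about 4 mm: the middle of the surface that is visible of it).
The state is a dict: "time": time; "joint_positions": joint angles; "joint_vel": joint speeds; "joint_torque": joint torques, N m; "ee_pos": TCP position; "eef_rot": TCP orientation; "force": force on the tool from outside, world axes, zero at the start; "ft_torque": the same for the moment, N m; "grip_width": finger opening in m; "gripper_force": force on a finger pad.
Only numpy, scipy, OpenCV 4.12 (cv2) and the standard library are available. Lean on these libraries where they do the work, as an engineer would, in place of code of your own. Each camera call takes 0.05 s, during which the arm holds its last target. There are 200 camera calls.

## Working session

There is one attempt and no reset: what is moved stays moved. The work goes in short steps, Python scripts to look and compute and a shell command to move; the robot and the scene stay as the last step left them, time stands still between calls to the robot, and variables do not carry over. Pictures are saved under pics/ and viewed, at most 10 in all, crops included, and the job is handed in when it is done.

```bash
mkdir -p pics
cat > h.py <<'E'
import numpy as np, cv2
from cell import get_state, vision, r
from scipy.spatial.transform import Rotation as R
def snap(cam, fn=None):
    s=vision.snapshot(cam)
    if fn: cv2.imwrite('pics/'+fn,s["color"])
    return s
def w(s,p):
    E=np.array(s["extrinsics"]); return E[:3,:3].T@(np.array(p)-E[:3,3])
def proj(s,P):
    E=np.array(s["extrinsics"]); c=E[:3,:3]@np.array(P)+E[:3,3]; x,y=c[0]/c[2],c[1]/c[2]; k=1+s["k1"]*(x*x+y*y)
    return s["fx"]*x*k+s["cx"], s["fy"]*y*k+s["cy"]
def ray(s,u,v,z):
    E=np.array(s["extrinsics"]);K=np.array([[s["fx"],0,s["cx"]],[0,s["fy"],s["cy"]],[0,0,1.]])
    x,y=cv2.undistortPoints(np.array([[[u,v]]],float),K,np.array([s["k1"],0,0,0,0.]))[0,0]
    d=E[:3,:3].T@np.array([x,y,1]); o=-E[:3,:3].T@E[:3,3]
    return o+d*(z-o[2])/d[2]
E
python3 - <<'E'
from h import *
np.set_printoptions(precision=4,suppress=True)
for c in ("scene","top"):
    s=snap(c,c+"0.png"); E=np.array(s["extrinsics"]); print(c,-E[:3,:3].T@E[:3,3],s["fx"],s["k1"])
    for l in ["tub","lid","lid_handle","tab_left","tab_right","bale_left","blue_stone","water_bowl","skew_tool"]:
        for d in vision.find_in(l,c)[:2]: print(l,round(d["conf"],2),w(s,d["position"]))
st=get_state(); print(st["time"],st["ee_pos"],st["eef_rot"],r.grip_point_offset)
E
```

```text
scene [0.1514 0.6523 0.9384] 427.8660477357992 0.03515964504072567
tub 0.74 [ 0.4819 -0.0867  0.0594]
tub 0.18 [ 0.5022 -0.1869  0.1055]
lid 0.95 [ 0.4991 -0.1837  0.0996]
lid_handle 0.76 [ 0.4993 -0.1867  0.105 ]
tab_left 0.75 [ 0.5285 -0.0865  0.1211]
bale_left 0.95 [ 0.5351 -0.084   0.1154]
blue_stone 0.66 [ 0.7284 -0.0768  0.0275]
skew_tool 0.67 [ 0.5331 -0.086   0.1133]
skew_tool 0.58 [ 0.2797 -0.3612  0.0293]
top [ 0.3525 -0.1218  1.0599] 380.6707189927937 -0.046512199964964585
tub 0.68 [ 0.5062 -0.1215  0.1251]
lid 0.59 [ 0.5089 -0.1957  0.0974]
lid_handle 0.79 [ 0.5111 -0.1886  0.0965]
tab_left 0.71 [ 0.5315 -0.0866  0.1281]
tab_right 0.62 [ 0.4884 -0.2978  0.1312]
blue_stone 0.94 [ 0.7283 -0.085   0.0285]
blue_stone 0.36 [ 0.2799 -0.3692  0.0281]
water_bowl 0.88 [0.7626 0.1454 0.0575]
skew_tool 0.7 [ 0.2815 -0.3683  0.0299]
1.0 [ 0.227  -0.6091  0.3039] [-0.      0.9841  0.1774 -0.    ] 0.0539
```

```bash
python3 -c "
import cv2,numpy as np
a=cv2.imread('pics/scene0.png');b=cv2.imread('pics/top0.png');cv2.imwrite('pics/v0.png',cv2.resize(np.vstack([a,b]),(400,600)) if 0 else np.hstack([cv2.resize(a,(400,300)),cv2.resize(b,(400,300))]))"
```

```text
(no output)
```

View pics/top0.png

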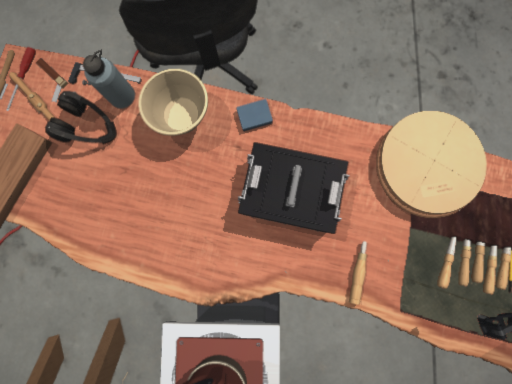

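View pics/scene0.png

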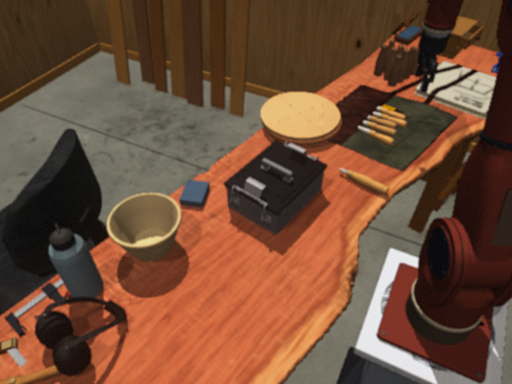

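The top view shows the box at about pixels (240–348, 143–233), with its tabs at (256,176) and (334,193). The handle is at (294,186), the blue stone at (254,115) and the bowl at (174,102). The tool is at (359,273), and the bench to the left is clear. Next I'll refine the box pose from the lid corners.

```bash
cat >> h.py <<'E'
def b2w(pose,p):
    x,y,t=pose; c,s_=np.cos(t),np.sin(t); return np.array([x+c*p[0]-s_*p[1], y+s_*p[0]+c*p[1], p[2]])
def crop(img,u0,v0,n,k): return cv2.resize(img[v0:v0+n*3//4,u0:u0+n],None,fx=k,fy=k,interpolation=cv2.INTER_CUBIC)
E
python3 - <<'E'
from h import *
from scipy.optimize import least_squares
s=snap("top"); img=s["color"]
pose=np.array([.51,-.192,-.2])
# edge fit: for sample points on the lid's top edges search along outward normal for strongest gray gradient
g=cv2.GaussianBlur(cv2.cvtColor(img,cv2.COLOR_BGR2GRAY).astype(np.float32),(3,3),0.7)
for it in range(4):
    pts=[]
    for e in np.linspace(-.8,.8,17):
        for ax,sg in ((0,1),(0,-1),(1,1),(1,-1)):
            p=np.array([sg*.096,e*.126,.1]) if ax==0 else np.array([e*.096,sg*.126,.1])
            n=np.zeros(3); n[ax]=sg
            if ax==1 and abs(e)<.75: continue
            d=np.arange(-.012,.0121,.0005)
            uv=np.array([proj(s,b2w(pose,p+n*k)) for k in d],np.float32)
            val=cv2.remap(g,uv[:,0:1],uv[:,1:2],cv2.INTER_LINEAR)[:,0]
            gr=np.gradient(val); i=gr.argmax()
            if gr[i]>2: pts.append((ax,sg,p,d[i]))
    def f(q): 
        o=[]
        for ax,sg,p,k in pts:
            n=np.zeros(3);n[ax]=sg
            W=b2w(pose,p+n*k); dx=W[:2]-q[:2]; c,sn=np.cos(q[2]),np.sin(q[2])
            l=np.array([c*dx[0]+sn*dx[1],-sn*dx[0]+c*dx[1]]); o.append((sg*l[ax]-(.096,.126)[ax])*1e3)
        return np.array(o)
    q=least_squares(f,pose,loss="soft_l1").x; print(len(pts),q,np.abs(f(q)).mean()); pose=q
for ax in (0,1):
  for sg in (1,-1): print(ax,sg,np.round([v for v,(a,b,_,_) in zip(f(q),pts) if a==ax and b==sg],1))
k=5; u0,v0=230,130
c=crop(img,u0,v0,130,k)
def dr(ss,c,u0,v0,P,col):
    u,v=proj(ss,b2w(pose,P)); cv2.circle(c,(int((u-u0+.5)*k),int((v-v0+.5)*k)),3,col,1)
s2=snap("scene"); c2=crop(s2["color"],220,135,120,k)
for ss,cc,uu,vv in((s,c,u0,v0),(s2,c2,220,135)):
    for a in(-.096,.096):
        for b in (-.126,.126): dr(ss,cc,uu,vv,(a,b,.1),(0,255,0))
    for b in(-.092,.092):
        for a in(-.028,.028): dr(ss,cc,uu,vv,(a,b,.132),(0,0,255))
    for a in(-.052,.052): dr(ss,cc,uu,vv,(a,0,.13),(255,255,0))
m=np.zeros((600,800,3),np.uint8); c=cv2.resize(c,(400,300));c2=cv2.resize(c2,(400,300))
cv2.imwrite('pics/fit.png',np.hstack([c,c2]))
E
```

```text
38 [ 0.50957946 -0.1907167  -0.20171302] 0.5097104186639637
38 [ 0.50978772 -0.19060646 -0.20067609] 0.7454568682443723
38 [ 0.50974131 -0.19075235 -0.20152822] 0.5911200062878614
38 [ 0.50980525 -0.19005448 -0.20068107] 0.6997371101132612
0 1 [ 0.   0.   1.   0.   0.   0.5  1.   0.5  0.5  1.5  1.5  0.5 -0.5 -1.5
 -1.  -1.5  0. ]
0 -1 [ 0.5  1.5  1.   1.5  1.   1.5 -1.  -0.5  0.5 -0.5 -0.5  0.5  0.  -0.5
  0.   0.5  0.5]
1 1 [0.5 0. ]
1 -1 [-0.5 -2.5]
```

View pics/fit.png

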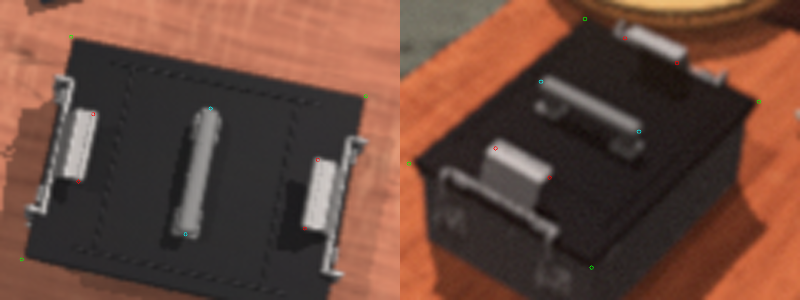

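The fit holds in both pictures: the green corners, red tab edges and cyan handle ends land on the parts in each. The box is at (0.5097, -0.1907) with yaw -0.201. Next is a helper that works out moves in tool units.

```bash
cat >> h.py <<'E'
POSE=np.array([.5097,-.1907,-.2012])
def cur():
    st=get_state(); q=np.array(st["eef_rot"]); return np.array(st["ee_pos"]),R.from_quat(q[[1,2,3,0]]),st
def base(lean_deg, spin_deg=0, yaw=POSE[2]):
    # tool y=+box x, x=+box y, z down; then spin about z; lean about tool y (+ = tip to +y)
    B=R.from_euler('z',yaw)*R.from_matrix(np.array([[0,1,0],[1,0,0],[0,0,-1.]]).T)
    return B*R.from_euler('y',lean_deg,degrees=True)*R.from_euler('z',spin_deg,degrees=True)
def plan(p1,R1,n=None,start=None):
    p0,R0=start if start else cur()[:2]
    rv=(R0.inv()*R1).as_rotvec()
    k=max(1,n or 0)
    while True:
        wv=rv/k; M=sum(R.from_rotvec(i*wv).as_matrix() for i in range(k))
        v=np.linalg.solve(M,R0.inv().apply(p1-p0)); a=np.degrees(wv)/4; b=v/.03
        if max(abs(a).max(),abs(b).max())<=.98: break
        k+=1
    print(k,"rows of",np.round(a,3).tolist(),np.round(b,3).tolist())
def tipplan(tip_box,Rt,n=None,L=.073,start=None):
    p=b2w(POSE,tip_box)-Rt.apply([0,0,L]); plan(p,Rt,n,start); return p,Rt
def tip():
    p,Rt,st=cur(); t=p+Rt.apply([0,0,.073]); d=t[:2]-POSE[:2]; c,s=np.cos(POSE[2]),np.sin(POSE[2])
    z=Rt.apply([0,0,1]); zb=-s*z[0]+c*z[1]
    f=np.array(st["force"]); print("t",round(st["time"],2),"tipbox mm",np.round([(c*d[0]+s*d[1])*1e3,(-s*d[0]+c*d[1])*1e3,t[2]*1e3],1),"lean",round(np.degrees(np.arctan2(zb,-z[2])),1),
      "Fbox",np.round([c*f[0]+s*f[1],-s*f[0]+c*f[1],f[2]],1),"q",np.round(st["joint_positions"],2),"w",round(st["grip_width"],4))
E
cat > t.py <<'E'
from h import *; tip()
E
python3 -c "
from h import *
tip()
a=tipplan((0,.070,.22),base(42)); tipplan((0,.070,.125),base(42),start=a)
"
```

```text
t 1.1 tipbox mm [-193.4 -466.4  230.9] lean 0.0 Fbox [0.4 0.6 0.1] q [ 1.11  0.33  0.04  1.47 -0.01  1.34 -0.06] w 0.0855
18 rows of [0.295, 0.532, -0.768] [0.94, -0.152, 0.409]
3 rows of [0.0, 0.0, 0.0] [-0.706, 0.0, 0.784]
```

Run:
```python
from h import *
a=np.radians(4)*np.array([.295,.532,-.768]); b=.03*np.array([.94,-.152,.409]); p,Q,_=cur()
for i in range(18):
    p=p+Q.apply(b); Q=Q*R.from_rotvec(a); t=p+Q.apply([0,0,.073]); print(np.round(p,2),np.round(t,3))
```

```text
[ 0.25 -0.59  0.29] [ 0.254 -0.592  0.219]
[ 0.28 -0.58  0.28] [ 0.28  -0.574  0.208]
[ 0.3  -0.56  0.27] [ 0.305 -0.554  0.198]
[ 0.32 -0.54  0.26] [ 0.33  -0.532  0.19 ]
[ 0.35 -0.52  0.25] [ 0.353 -0.509  0.183]
[ 0.37 -0.5   0.25] [ 0.376 -0.485  0.178]
[ 0.39 -0.48  0.24] [ 0.397 -0.459  0.174]
[ 0.41 -0.45  0.24] [ 0.417 -0.432  0.171]
[ 0.42 -0.43  0.24] [ 0.435 -0.403  0.17 ]
[ 0.44 -0.4   0.24] [ 0.452 -0.374  0.17 ]
[ 0.45 -0.37  0.24] [ 0.468 -0.344  0.172]
[ 0.47 -0.35  0.24] [ 0.481 -0.313  0.175]
[ 0.48 -0.32  0.24] [ 0.493 -0.282  0.179]
[ 0.49 -0.29  0.25] [ 0.503 -0.25   0.185]
[ 0.5  -0.26  0.25] [ 0.511 -0.218  0.192]
[ 0.51 -0.23  0.26] [ 0.517 -0.186  0.2  ]
[ 0.51 -0.2   0.27] [ 0.522 -0.154  0.21 ]
[ 0.51 -0.17  0.27] [ 0.524 -0.122  0.22 ]
```

```bash
H="python3 -m handwheel"
$H '[[0,0,0,0,0,-1,0],[0.295,0.532,-0.768,0.94,-0.152,0.41,0],[0.295,0.532,-0.768,0.94,-0.152,0.41,0],[0.295,0.532,-0.768,0.94,-0.152,0.41,0],[0.295,0.532,-0.768,0.94,-0.152,0.41,0],[0.295,0.532,-0.768,0.94,-0.152,0.41,0],[0.295,0.532,-0.768,0.94,-0.152,0.41,0]]' 40
$H '[[0.295,0.532,-0.768,0.94,-0.152,0.41,0],[0.295,0.532,-0.768,0.94,-0.152,0.41,0],[0.295,0.532,-0.768,0.94,-0.152,0.41,0],[0.295,0.532,-0.768,0.94,-0.152,0.41,0],[0.295,0.532,-0.768,0.94,-0.152,0.41,0],[0.295,0.532,-0.768,0.94,-0.152,0.41,0]]'
python3 t.py
$H '[[0.295,0.532,-0.768,0.94,-0.152,0.41,0],[0.295,0.532,-0.768,0.94,-0.152,0.41,0],[0.295,0.532,-0.768,0.94,-0.152,0.41,0],[0.295,0.532,-0.768,0.94,-0.152,0.41,0],[0.295,0.532,-0.768,0.94,-0.152,0.41,0],[0.295,0.532,-0.768,0.94,-0.152,0.41,0],[0,0,0,0,0,0,0]]'
python3 t.py; python3 -c "
from h import *
a=tipplan((0,.070,.125),base(42));a=tipplan((0,.073,.110),base(42),start=a)
"
```

```text
time: 1.98
ee_pos: [0.3679, -0.4987, 0.2777]
eef_rot: [-0.081, 0.934, 0.333, 0.099]
force: [-0.4, -0.3, 0.8]
grip_width: 0.0001
gripper_force: 0.0
time: 2.72
ee_pos: [0.4692, -0.3439, 0.2688]
eef_rot: [-0.157, 0.846, 0.472, 0.193]
force: [0.4, 0.4, 0.1]
grip_width: 0.0001
gripper_force: 0.0
t 2.73 tipbox mm [  -2.9 -123.6  204.9] lean 28.5 Fbox [0.3 0.5 0.1] q [ 0.99  0.36 -0.27  1.59 -0.38  1.4   0.28] w 0.0001
time: 3.6
ee_pos: [0.5146, -0.1667, 0.305]
eef_rot: [-0.227, 0.721, 0.592, 0.278]
force: [0.4, -0.4, 0.1]
grip_width: 0.0002
gripper_force: 0.0
t 3.6 tipbox mm [-1.000e-01  7.340e+01  2.508e+02] lean 42.1 Fbox [ 0.5 -0.3  0.1] q [ 0.93  0.31 -0.44  1.68 -0.57  1.46  0.45] w 0.0002
4 rows of [-0.008, -0.008, 0.016] [-0.723, -0.001, 0.759]
1 rows of [0.0, 0.0, 0.0] [-0.26, 0.0, 0.438]
```

```bash
H="python3 -m handwheel"
$H '[[0,0,0,-0.723,0,0.759,0],[0,0,0,-0.723,0,0.759,0],[0,0,0,-0.723,0,0.759,0],[0,0,0,-0.723,0,0.759,0],[0,0,0,-0.13,0,0.22,0],[0,0,0,-0.13,0,0.22,0],[0,0,0,0,0,0,0]]'
python3 t.py; python3 -c "
from h import *
s=snap('scene'); c=snap('top')
cv2.imwrite('pics/a1.png',np.hstack([crop(s['color'],230,120,100,4),crop(c['color'],225,130,100,4)]))
a=tipplan((0,.090,.110),base(42));
"
```

```text
time: 4.47
ee_pos: [0.5144, -0.17, 0.1638]
eef_rot: [-0.227, 0.723, 0.59, 0.278]
force: [1.0, 0.0, -0.6]
grip_width: -0.0001
gripper_force: 0.0
t 4.47 tipbox mm [  0.5  70.1 109.6] lean 42.0 Fbox [ 1.   0.2 -0.6] q [ 0.92  0.46 -0.42  1.79 -0.54  1.23  0.58] w -0.0001
1 rows of [0.016, 0.002, 0.009] [0.502, -0.021, 0.449]
```

View pics/a1.png

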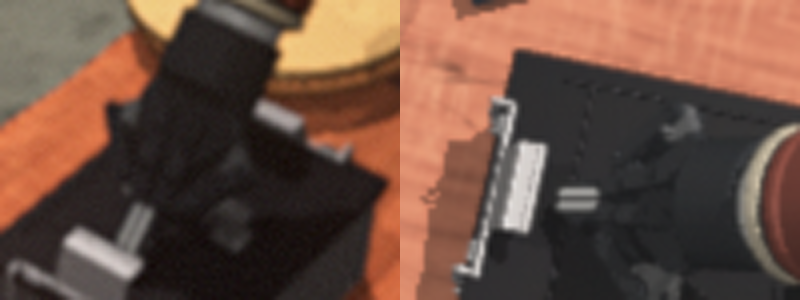

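The closed fingertips sit just inboard of the left tab, at about (578,198) in the right half of the picture. They are centred on the tab, above the lid and clear of the handle. I'll move outward under the edge.

```bash
H="python3 -m handwheel"
$H '[[0,0,0,0.25,0,0.225,0],[0,0,0,0.19,0,0.17,0],[0,0,0,0,0,0,0]]'|tail -4;python3 t.py
$H '[[0,0,0,0.05,0,0.045,0],[0,0,0,0,0,0,0]]'>/dev/null;python3 t.py
$H '[[0,0,0,0.05,0,0.045,0],[0,0,0,0,0,0,0]]'>/dev/null;python3 t.py
```

```text
eef_rot: [-0.227, 0.723, 0.591, 0.278]
force: [0.2, 0.1, 0.0]
grip_width: 0.0001
gripper_force: 0.0
t 4.95 tipbox mm [1.000e-01 8.890e+01 1.094e+02] lean 42.0 Fbox [0.2 0.2 0. ] q [ 0.9   0.45 -0.43  1.81 -0.55  1.2   0.56] w 0.0001
t 5.2 tipbox mm [  0.2  89.7 109.1] lean 42.0 Fbox [-0.2  0.3 -0.3] q [ 0.9   0.45 -0.44  1.81 -0.55  1.2   0.56] w -0.0001
t 5.45 tipbox mm [  0.2  91.8 109.1] lean 42.0 Fbox [0.9 0.3 0.1] q [ 0.9   0.45 -0.44  1.82 -0.56  1.2   0.56] w -0.0001
```

```bash
H="python3 -m handwheel"
for i in 1; do
$H '[[0,0,0,0.05,0,0.045,0],[0,0,0,0,0,0,0]]'>/dev/null;python3 t.py
$H '[[0,0,0,0.05,0,0.045,0],[0,0,0,0,0,0,0]]'>/dev/null;python3 t.py
$H '[[0,0,0,0.05,0,0.045,0],[0,0,0,0,0,0,0]]'>/dev/null;python3 t.py
done
```

```text
t 5.7 tipbox mm [  0.2  93.8 109.1] lean 42.0 Fbox [1.  0.5 0.3] q [ 0.9   0.45 -0.44  1.82 -0.56  1.2   0.56] w -0.0002
t 5.95 tipbox mm [  0.3  95.5 109. ] lean 42.0 Fbox [ 0.7 -1.3 -0.4] q [ 0.89  0.45 -0.44  1.82 -0.56  1.19  0.56] w 0.0003
t 6.2 tipbox mm [  0.4  96.8 108.8] lean 42.0 Fbox [ 1.  -5.8 -1.3] q [ 0.89  0.45 -0.44  1.82 -0.56  1.19  0.56] w 0.0002
```

```bash
H="python3 -m handwheel"
$H '[[0,0,0,-0.05,0,-0.045,0],[0,0,0,0.045,0,-0.05,0],[0,0,0,0,0,0,0]]'>/dev/null;python3 t.py
$H '[[0,0,0,0.045,0,-0.05,0],[0,0,0,0,0,0,0]]'>/dev/null;python3 t.py
$H '[[0,0,0,0.045,0,-0.05,0],[0,0,0,0,0,0,0]]'>/dev/null;python3 t.py
```

```text
t 6.58 tipbox mm [-1.000e-01  9.570e+01  1.108e+02] lean 42.0 Fbox [-0.3 -0.9 -5.1] q [ 0.89  0.45 -0.44  1.82 -0.56  1.2   0.56] w -0.0002
t 6.83 tipbox mm [-1.000e-01  9.570e+01  1.129e+02] lean 42.0 Fbox [-0.9 -0.8 -6.8] q [ 0.9   0.44 -0.44  1.82 -0.56  1.2   0.55] w -0.0001
t 7.08 tipbox mm [1.000e-01 9.560e+01 1.151e+02] lean 42.0 Fbox [-1.1 -2.1 -5.8] q [ 0.9   0.44 -0.44  1.82 -0.56  1.21  0.55] w 0.0002
```

```bash
H="python3 -m handwheel"
$H '[[0,0,0,0.045,0,-0.05,0],[0,0,0,0,0,0,0]]'>/dev/null;python3 t.py
$H '[[0,0,0,0.045,0,-0.05,0],[0,0,0,0,0,0,0]]'>/dev/null;python3 t.py
python3 -c "
from h import *
s=snap('scene'); c=snap('top')
cv2.imwrite('pics/a2.png',np.hstack([crop(s['color'],215,150,80,5),crop(c['color'],225,140,80,5)]))"
```

```text
t 7.33 tipbox mm [  0.2  95.6 117.3] lean 42.0 Fbox [-0.3 -1.9 -6.8] q [ 0.9   0.44 -0.44  1.81 -0.56  1.21  0.55] w 0.0002
t 7.58 tipbox mm [  0.2  95.6 119.3] lean 42.0 Fbox [-0.6 -3.2 -7.6] q [ 0.9   0.43 -0.44  1.81 -0.56  1.21  0.55] w -0.0003
```

View pics/a2.png

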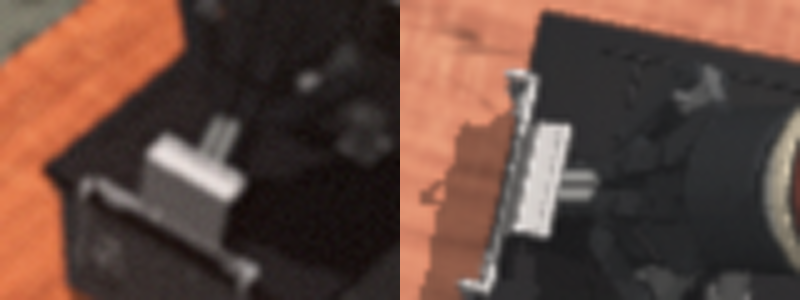

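The fingertip is under the tab at about (577,185) and the force is mostly vertical, so the hook has taken. I'll keep drawing in small steps, watching the force.

```bash
H="python3 -m handwheel"
$H '[[0,0,0,0.045,0,-0.05,0],[0,0,0,0,0,0,0]]'>/dev/null;python3 t.py
$H '[[0,0,0,0.045,0,-0.05,0],[0,0,0,0,0,0,0]]'>/dev/null;python3 t.py
```

```text
t 7.92 tipbox mm [  0.2  95.6 121.2] lean 42.0 Fbox [-0.2 -2.  -9.5] q [ 0.9   0.43 -0.44  1.81 -0.56  1.21  0.55] w -0.0002
t 8.18 tipbox mm [  0.2  95.9 123.5] lean 42.0 Fbox [-0.6 -2.9 -7.5] q [ 0.9   0.43 -0.44  1.81 -0.56  1.22  0.54] w 0.0001
```

```bash
cat >> h.py <<'E'
def bale_fit(side):
    # track tab plate patch from the initial pictures; solve (theta, s)
    from scipy.optimize import least_squares
    sg=1 if side=="left" else -1
    obs=[]
    for cam in ("scene","top"):
        a=cv2.imread('pics/%s0.png'%cam); s=snap(cam); b=s["color"]
        P=[b2w(POSE,(x,sg*y,z)) for x,y,z in [(-.02,.098,.134),(0,.098,.134),(.02,.098,.134),(-.028,.095,.134),(.028,.095,.134)]]
        p0=np.array([proj(s,q) for q in P],np.float32).reshape(-1,1,2)
        p1,stt,err=cv2.calcOpticalFlowPyrLK(a,b,p0,None,winSize=(15,15),maxLevel=2)
        f=(p1-p0)[:,0]; print(cam,np.round(f,2).tolist(),stt.ravel())
        obs.append((s,np.median(f,axis=0)))
    def move(th,d):
        r0=np.array([-.036,.084]); c,sn=np.cos(th),np.sin(th); L=np.array([-.24,.97])
        r=r0+L*d; r=np.array([c*r[0]+sn*r[1],-sn*r[0]+c*r[1]]); return r+np.array([.131,.05])
    def res(q):
        o=[]
        for s,f in obs:
            y,z=move(*q); y0,z0=move(0,0)
            o+=list(np.array(proj(s,b2w(POSE,(0,sg*y,z))))-proj(s,b2w(POSE,(0,sg*y0,z0)))-f)
        return o
    q=least_squares(res,[0.05,.003],x_scale=[.1,.01]); print("theta %.3f draw %.4f"%tuple(q.x),"res px",np.round(q.fun,2))
E
python3 -c "
from h import *
bale_fit('left')"
```

```text
scene [[-1.6399999856948853, 0.05000000074505806], [-1.6100000143051147, 0.07999999821186066], [-2.2899999618530273, -0.03999999910593033], [-1.6200000047683716, 0.0], [-2.3299999237060547, -0.009999999776482582]] [1 1 1 1 1]
top [[-3.180000066757202, -0.8899999856948853], [-2.75, -2.9200000762939453], [-2.9100000858306885, -1.4800000190734863], [-3.3399999141693115, -0.8899999856948853], [-2.7899999618530273, -1.440000057220459]] [1 1 1 1 1]
theta 0.092 draw 0.0030 res px [-0.06 -0.1  -0.1   0.38]
```

```bash
H="python3 -m handwheel"
$H '[[0,0,0,0.033,0,-0.061,0],[0,0,0,0,0,0,0]]'>/dev/null;python3 t.py
$H '[[0,0,0,0.033,0,-0.061,0],[0,0,0,0,0,0,0]]'>/dev/null;python3 t.py
python3 -c "
from h import *
bale_fit('left')"|tail -1
```

```text
t 8.53 tipbox mm [  0.4  95.4 125.8] lean 42.0 Fbox [-0.1 -1.1 -3.6] q [ 0.9   0.43 -0.44  1.81 -0.56  1.22  0.54] w 0.0002
t 8.78 tipbox mm [  0.5  94.9 127.8] lean 42.0 Fbox [-0.2 -1.  -1.7] q [ 0.9   0.42 -0.44  1.81 -0.56  1.23  0.54] w 0.0001
theta 0.118 draw 0.0030 res px [-0.09 -0.11 -0.08  0.39]
```

```bash
H="python3 -m handwheel"
$H '[[0,0,0,0.072,0,0.02,0],[0,0,0,0,0,0,0]]'>/dev/null;python3 t.py
$H '[[0,0,0,0.072,0,0.02,0],[0,0,0,0,0,0,0]]'>/dev/null;python3 t.py
python3 -c "
from h import *
bale_fit('left')"|tail -1
```

```text
t 9.12 tipbox mm [  0.5  97.3 128.8] lean 42.1 Fbox [ 0.3  0.7 -0.1] q [ 0.9   0.42 -0.44  1.81 -0.56  1.23  0.54] w 0.0
t 9.38 tipbox mm [  0.3  99.1 129.5] lean 42.0 Fbox [ 0.8  0.4 -0.4] q [ 0.89  0.42 -0.44  1.81 -0.56  1.22  0.54] w -0.0003
theta 0.036 draw 0.0191 res px [ 2.82  0.12 -1.51 -0.2 ]
```

```bash
python3 -c "
from h import *
s=snap('scene'); c=snap('top')
cv2.imwrite('pics/a3.png',np.hstack([crop(s['color'],205,150,90,5)[:330],crop(c['color'],215,140,70,5)[:330,:350]] if 0 else [crop(s['color'],215,150,80,5),crop(c['color'],225,140,80,5)]))"
```

```text
(no output)
```

View pics/a3.png

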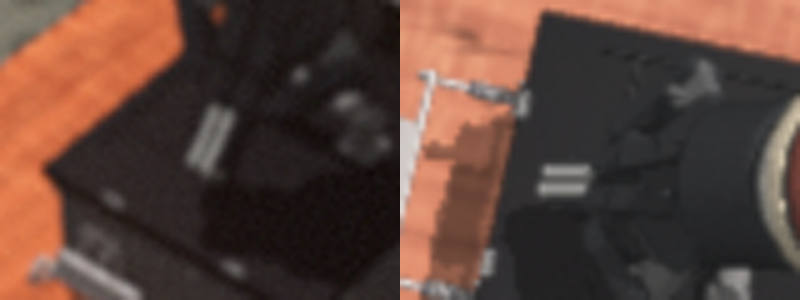

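The left bale has swung open. In the right half of the picture it hangs off the box end at (410,150), and both lugs are bare at (523,102) and (488,262). Now the right end.

```bash
H="python3 -m handwheel"
$H '[[0,0,0,0,0,-0.9,0],[0,0,0,0.67,0,-0.74,0],[0,0,0,0.67,0,-0.74,0],[0,0,0,0.67,0,-0.74,0],[0,0,0,0,0,0,0]]'>/dev/null
python3 - <<'E'
from h import *
tip(); t=(0,-.070,.20)
a=tipplan(t,base(-42))
p,Q,_=cur(); R1=base(-42); rv=(Q.inv()*R1).as_rotvec(); k=22; p1=b2w(POSE,t)-R1.apply([0,0,.073])
wv=rv/k; M=sum(R.from_rotvec(i*wv).as_matrix() for i in range(k)); v=np.linalg.solve(M,Q.inv().apply(p1-p))
for i in range(k):
    p=p+Q.apply(v); Q=Q*R.from_rotvec(wv); t=p+Q.apply([0,0,.073])
    if i%4==3: print(np.round(p,2),np.round(t,3))
tipplan((0,-.070,.125),R1,start=(p1,R1))
E
```

```text
t 10.2 tipbox mm [  1.2  80.7 241.3] lean 41.9 Fbox [-0.4  0.   0.1] q [ 0.92  0.31 -0.44  1.7  -0.57  1.43  0.45] w 0.0
22 rows of [0.003, -0.954, -0.0] [-0.09, -0.002, 0.066]
[ 0.52 -0.16  0.28] [ 0.523 -0.132  0.218]
[ 0.51 -0.17  0.27] [ 0.518 -0.157  0.2  ]
[ 0.51 -0.18  0.26] [ 0.511 -0.185  0.19 ]
[ 0.51 -0.19  0.26] [ 0.505 -0.216  0.188]
[ 0.51 -0.2   0.25] [ 0.499 -0.245  0.194]
2 rows of [0.0, 0.0, 0.0] [0.836, 0.0, 0.929]
```

```bash
H="python3 -m handwheel"
$H '[[0,-0.954,0,-0.09,0,0.066,0],[0,-0.954,0,-0.09,0,0.066,0],[0,-0.954,0,-0.09,0,0.066,0],[0,-0.954,0,-0.09,0,0.066,0],[0,-0.954,0,-0.09,0,0.066,0],[0,-0.954,0,-0.09,0,0.066,0],[0,-0.954,0,-0.09,0,0.066,0],[0,-0.954,0,-0.09,0,0.066,0]]'>/dev/null
$H '[[0,-0.954,0,-0.09,0,0.066,0],[0,-0.954,0,-0.09,0,0.066,0],[0,-0.954,0,-0.09,0,0.066,0],[0,-0.954,0,-0.09,0,0.066,0],[0,-0.954,0,-0.09,0,0.066,0],[0,-0.954,0,-0.09,0,0.066,0],[0,-0.954,0,-0.09,0,0.066,0],[0,-0.954,0,-0.09,0,0.066,0]]'>/dev/null
python3 t.py
$H '[[0,-0.954,0,-0.09,0,0.066,0],[0,-0.954,0,-0.09,0,0.066,0],[0,-0.954,0,-0.09,0,0.066,0],[0,-0.954,0,-0.09,0,0.066,0],[0,-0.954,0,-0.09,0,0.066,0],[0,-0.954,0,-0.09,0,0.066,0],[0,0,0,0,0,0,0]]'>/dev/null
python3 t.py; python3 -c "
from h import *
a=tipplan((0,-.070,.109),base(-42))"
```

```text
t 12.2 tipbox mm [ -0.2 -25.1 184.5] lean -19.1 Fbox [-0.4  0.2 -0.4] q [ 0.5   0.18 -0.44  1.81  0.43  1.25 -0.29] w 0.0004
t 13.07 tipbox mm [ -0.3 -69.  195.9] lean -41.9 Fbox [ 0.6 -0.3  0.4] q [ 0.34  0.26 -0.43  1.85  0.82  1.4  -0.59] w -0.0001
3 rows of [-0.006, -0.008, 0.015] [0.638, 0.004, 0.726]
```

```bash
H="python3 -m handwheel"
$H '[[0,0,0,0.638,0,0.726,0],[0,0,0,0.638,0,0.726,0],[0,0,0,0.638,0,0.726,0],[0,0,0,0,0,0,0]]'>/dev/null;python3 t.py
$H '[[0,0,0,-0.25,0,0.223,0],[0,0,0,-0.25,0,0.223,0],[0,0,0,0,0,0,0]]'>/dev/null;python3 t.py
$H '[[0,0,0,-0.05,0,0.045,0],[0,0,0,0,0,0,0]]'>/dev/null;python3 t.py
$H '[[0,0,0,-0.05,0,0.045,0],[0,0,0,0,0,0,0]]'>/dev/null;python3 t.py
```

```text
t 13.57 tipbox mm [ -1.2 -70.9 108.5] lean -41.9 Fbox [-0.1 -1.1  1.3] q [ 0.32  0.37 -0.42  1.92  0.88  1.3  -0.73] w 0.0002
t 13.95 tipbox mm [  0.2 -92.  111.6] lean -41.9 Fbox [ 0.4 -0.2  0.2] q [ 0.35  0.36 -0.41  1.93  0.9   1.28 -0.71] w -0.0001
t 14.2 tipbox mm [  0.2 -92.8 110.7] lean -41.9 Fbox [-1.1  0.1 -0.8] q [ 0.35  0.36 -0.4   1.93  0.9   1.27 -0.71] w 0.0002
t 14.45 tipbox mm [  0.3 -94.4 110.5] lean -41.9 Fbox [-0.3  2.7  0.2] q [ 0.35  0.36 -0.4   1.93  0.9   1.27 -0.7 ] w 0.0003
```

```bash
H="python3 -m handwheel"
$H '[[0,0,0,-0.045,0,-0.05,0],[0,0,0,0,0,0,0]]'>/dev/null;python3 t.py
$H '[[0,0,0,-0.04,0,-0.055,0],[0,0,0,0,0,0,0]]'>/dev/null;python3 t.py
$H '[[0,0,0,-0.04,0,-0.055,0],[0,0,0,0,0,0,0]]'>/dev/null;python3 t.py
$H '[[0,0,0,-0.04,0,-0.055,0],[0,0,0,0,0,0,0]]'>/dev/null;python3 t.py
$H '[[0,0,0,-0.04,0,-0.055,0],[0,0,0,0,0,0,0]]'>/dev/null;python3 t.py
python3 -c "
from h import *
bale_fit('right')"
```

```text
t 14.7 tipbox mm [ -0.  -94.5 112.4] lean -41.9 Fbox [ 0.1  1.5 -2. ] q [ 0.35  0.36 -0.4   1.93  0.9   1.27 -0.7 ] w -0.0003
t 14.95 tipbox mm [ 1.000e-01 -9.450e+01  1.147e+02] lean -41.9 Fbox [-1.2  0.9 -2.2] q [ 0.35  0.36 -0.4   1.93  0.9   1.28 -0.7 ] w -0.0002
t 15.2 tipbox mm [ 1.000e-01 -9.410e+01  1.165e+02] lean -41.9 Fbox [-0.1  2.2 -4.3] q [ 0.35  0.35 -0.41  1.93  0.89  1.28 -0.69] w -0.0005
t 15.45 tipbox mm [ 1.000e-01 -9.390e+01  1.185e+02] lean -41.9 Fbox [-0.4  1.9 -5.6] q [ 0.35  0.35 -0.41  1.92  0.89  1.28 -0.69] w -0.0001
t 15.7 tipbox mm [ 1.000e-01 -9.370e+01  1.206e+02] lean -41.9 Fbox [-0.8  2.3 -6.6] q [ 0.35  0.35 -0.41  1.92  0.89  1.28 -0.69] w -0.0
scene [[-2.0799999237060547, -4.610000133514404], [7.289999961853027, 0.03999999910593033], [11.529999732971191, 1.3600000143051147], [-2.1700000762939453, -4.449999809265137], [11.399999618530273, 0.9900000095367432]] [1 1 1 1 1]
top [[2.380000114440918, 0.550000011920929], [7.260000228881836, 17.479999542236328], [2.2300000190734863, -0.1599999964237213], [2.2699999809265137, 0.5199999809265137], [2.299999952316284, -0.20000000298023224]] [1 1 1 1 1]
theta 0.131 draw -0.0121 res px [-5.08 -0.05  2.17  0.99]
```

```bash
H="python3 -m handwheel"
$H '[[0,0,0,-0.04,0,-0.055,0],[0,0,0,0,0,0,0]]'>/dev/null;python3 t.py
$H '[[0,0,0,-0.04,0,-0.055,0],[0,0,0,0,0,0,0]]'>/dev/null;python3 t.py
$H '[[0,0,0,-0.04,0,-0.055,0],[0,0,0,0,0,0,0]]'>/dev/null;python3 t.py
```

```text
t 16.05 tipbox mm [ 1.000e-01 -9.350e+01  1.227e+02] lean -41.9 Fbox [-0.6  2.1 -7.2] q [ 0.35  0.35 -0.41  1.92  0.89  1.28 -0.68] w -0.0002
t 16.3 tipbox mm [ 1.000e-01 -9.330e+01  1.248e+02] lean -41.9 Fbox [-0.1  3.2 -7.9] q [ 0.35  0.34 -0.41  1.92  0.89  1.29 -0.68] w 0.0002
t 16.55 tipbox mm [  0.2 -93.3 127. ] lean -41.9 Fbox [-1.1  2.2 -7.3] q [ 0.35  0.34 -0.41  1.92  0.88  1.29 -0.68] w -0.0003
```

```bash
H="python3 -m handwheel"
$H '[[0,0,0,-0.045,0,-0.05,0],[0,0,0,0,0,0,0]]'>/dev/null;python3 t.py
$H '[[0,0,0,-0.045,0,-0.05,0],[0,0,0,0,0,0,0]]'>/dev/null;python3 t.py
$H '[[0,0,0,-0.07,0,-0.02,0],[0,0,0,0,0,0,0]]'>/dev/null;python3 t.py
```

```text
t 16.8 tipbox mm [  0.6 -93.2 129.7] lean -42.0 Fbox [-1.5  3.7 -2.9] q [ 0.35  0.34 -0.41  1.92  0.88  1.29 -0.67] w 0.0001
t 17.05 tipbox mm [  0.7 -93.2 131.6] lean -42.0 Fbox [0.4 5.  0.2] q [ 0.35  0.33 -0.41  1.91  0.88  1.29 -0.67] w -0.0001
t 17.3 tipbox mm [  0.5 -94.7 133.3] lean -42.0 Fbox [-0.2  2.5 -1.8] q [ 0.36  0.33 -0.41  1.91  0.88  1.3  -0.67] w -0.0
```

```bash
H="python3 -m handwheel"
$H '[[0,0,0,-0.072,0,0.02,0],[0,0,0,0,0,0,0]]'>/dev/null;python3 t.py
$H '[[0,0,0,-0.072,0,0.02,0],[0,0,0,0,0,0,0]]'>/dev/null;python3 t.py
python3 -c "
from h import *
s=snap('scene'); c=snap('top')
cv2.imwrite('pics/b1.png',np.hstack([crop(s['color'],250,120,80,5),crop(c['color'],290,145,80,5)]))"
```

```text
t 17.55 tipbox mm [-1.000e-01 -9.760e+01  1.341e+02] lean -42.0 Fbox [-1.   0.7  0.2] q [ 0.36  0.33 -0.41  1.91  0.88  1.29 -0.66] w 0.0001
t 17.8 tipbox mm [  0.  -99.  134.8] lean -42.0 Fbox [ 0.5  0.6 -0.4] q [ 0.36  0.33 -0.41  1.91  0.88  1.29 -0.66] w 0.0001
```

View pics/b1.png

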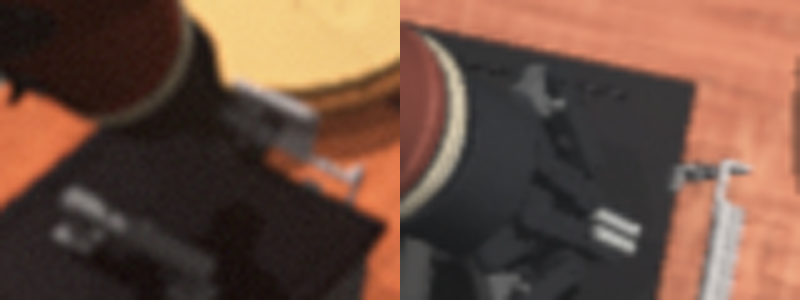

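The right bale is out of its lugs; the picture shows it partway through its swing, at (720,230) in the right half. I'll raise the arm and check that it comes to rest hanging.

```bash
H="python3 -m handwheel"
$H '[[0,0,0,0,0,-0.9,0],[0,0,0,-0.67,0,-0.74,0],[0,0,0,-0.67,0,-0.74,0],[0,0,0,-0.67,0,-0.74,0],[0,0,0,0,0,0,0]]'>/dev/null
python3 - <<'E'
from h import *
tip()
c=snap('top');s=snap('scene')
for cam,ss in (('top',c),('scene',s)):
  for l in ('bale_left','bale_right','tab_left','tab_right'):
    for d in vision.find_in(l,cam)[:2]:
        p=w(ss,d["position"]); q=p[:2]-POSE[:2]; cc,sn=np.cos(POSE[2]),np.sin(POSE[2]); print(cam,l,round(d["conf"],2),np.round([cc*q[0]+sn*q[1],-sn*q[0]+cc*q[1],p[2]],3))
cv2.imwrite('pics/b2.png',np.hstack([crop(c['color'],290,145,80,5),crop(s['color'],250,110,80,5)]))
# grasp plan: tool y along -box y => spin; compare options from current
for sp in (90,-90):
    Q=base(0,sp); p=b2w(POSE,(0,0,.22))-Q.apply([0,0,r.grip_point_offset]); plan(p,Q)
E
```

```text
t 18.52 tipbox mm [  1.1 -80.5 247. ] lean -41.9 Fbox [-0.2  0.  -0.3] q [ 0.36  0.2  -0.43  1.81  0.79  1.45 -0.5 ] w -0.0004
top bale_right 0.7 [-0.002 -0.184  0.008]
top tab_right 0.76 [-0.001 -0.189  0.01 ]
scene bale_left 0.7 [0.003 0.176 0.018]
scene tab_left 0.55 [0.002 0.182 0.016]
22 rows of [0.372, 0.373, 0.973] [0.05, -0.044, 0.016]
22 rows of [-0.373, 0.372, -0.973] [0.05, 0.044, 0.016]
```

View pics/b2.png

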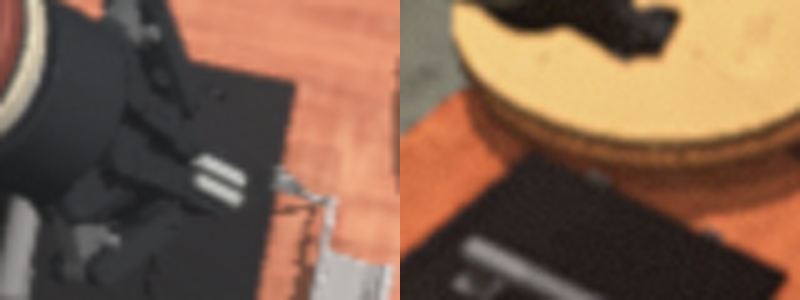

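Both bales hang: the finder puts the tabs at about ±0.185 m from the middle and 0.01–0.02 m high. The top view shows the right tab outside the box at (355,270). Now the handle.

```bash
H="python3 -m handwheel"
$H '[[-0.373,0.372,-0.973,0.05,0.044,0.016,0.6],[-0.373,0.372,-0.973,0.05,0.044,0.016,0.6],[-0.373,0.372,-0.973,0.05,0.044,0.016,0.6],[-0.373,0.372,-0.973,0.05,0.044,0.016,0.6],[-0.373,0.372,-0.973,0.05,0.044,0.016,0.6],[-0.373,0.372,-0.973,0.05,0.044,0.016,0.6],[-0.373,0.372,-0.973,0.05,0.044,0.016,0.6],[-0.373,0.372,-0.973,0.05,0.044,0.016,0.6]]' 60 >/dev/null
$H '[[-0.373,0.372,-0.973,0.05,0.044,0.016,0.6],[-0.373,0.372,-0.973,0.05,0.044,0.016,0.6],[-0.373,0.372,-0.973,0.05,0.044,0.016,0.6],[-0.373,0.372,-0.973,0.05,0.044,0.016,0.6],[-0.373,0.372,-0.973,0.05,0.044,0.016,0.6],[-0.373,0.372,-0.973,0.05,0.044,0.016,0.6],[-0.373,0.372,-0.973,0.05,0.044,0.016,0.6],[-0.373,0.372,-0.973,0.05,0.044,0.016,0.6]]' >/dev/null
$H '[[-0.373,0.372,-0.973,0.05,0.044,0.016,0.6],[-0.373,0.372,-0.973,0.05,0.044,0.016,0.6],[-0.373,0.372,-0.973,0.05,0.044,0.016,0.6],[-0.373,0.372,-0.973,0.05,0.044,0.016,0.6],[-0.373,0.372,-0.973,0.05,0.044,0.016,0.6],[-0.373,0.372,-0.973,0.05,0.044,0.016,0.6],[0,0,0,0,0,0,0.6]]' >/dev/null
python3 - <<'E'
from h import *
tip()
Q=base(0,-90); g=r.grip_point_offset
for z in(.19,.126):
    plan(b2w(POSE,(0,0,z))-Q.apply([0,0,g]),Q)
c=snap('top')
for d in vision.find_in('lid_handle','top')[:2]: print(d["conf"],w(c,d["position"]))
E
```

```text
t 21.9 tipbox mm [ 2.000e-01 -3.000e-01  2.012e+02] lean -0.0 Fbox [0.7 1.1 0.1] q [ 0.7   0.17 -0.47  1.74  0.08  1.25  1.58] w 0.0514
2 rows of [-0.003, 0.001, -0.005] [0.003, 0.005, 0.505]
4 rows of [-0.001, 0.001, -0.002] [0.002, 0.003, 0.786]
0.9 [ 0.52359779 -0.09431242  0.09708998]
```

```bash
H="python3 -m handwheel"
$H '[[0,0,0,0,0,0.9,0.6],[0,0,0,0,0,0.9,0.6],[0,0,0,0,0,0.7,0.6],[0,0,0,0,0,0.4,0.6],[0,0,0,0,0,0.24,0.6],[0,0,0,0,0,0,0.6]]'>/dev/null;python3 t.py
$H '[[0,0,0,0,0,0,0],[0,0,0,0,0,0,0],[0,0,0,0,0,0,0],[0,0,0,0,0,0,0],[0,0,0,0,0,0,0],[0,0,0,0,0,0,0]]' 70|tail -3;python3 t.py
```

```text
t 22.75 tipbox mm [  0.3   0.  107.4] lean -0.0 Fbox [ 0.5 -0.2 -0.1] q [ 0.68  0.26 -0.46  1.85  0.13  1.06  1.54] w 0.0513
force: [-0.9, -0.8, 5.1]
grip_width: 0.0148
gripper_force: 69.2
t 23.5 tipbox mm [  0.8  -0.3 108.2] lean -0.1 Fbox [-0.8 -0.9  5.1] q [ 0.68  0.26 -0.46  1.85  0.13  1.06  1.54] w 0.0148
```

```bash
H="python3 -m handwheel"
$H '[[0,0,0,0,0,-0.15,0],[0,0,0,0,0,-0.15,0],[0,0,0,0,0,-0.15,0],[0,0,0,0,0,-0.15,0],[0,0,0,0,0,0,0]]'|tail -3;python3 t.py
$H '[[0,0,0,0,0,-0.4,0],[0,0,0,0,0,-0.6,0],[0,0,0,0,0,-0.6,0],[0,0,0,0,0,-0.6,0],[0,0,0,0,0,-0.5,0],[0,0,0,0,0,0,0]]'|tail -3;python3 t.py
python3 - <<'E'
from h import *
Q=base(0,-90,yaw=0.0)
# lid frame == handle; TCP above lid centre
p0,_,_=cur(); a=(np.array([.48,.33,p0[2]]),Q)
plan(*a,n=20)
c=snap('top','lift.png'); s=snap('scene')
cv2.imwrite('pics/c1.png',np.hstack([crop(c['color'],210,120,160,2),crop(s['color'],180,60,160,2)]))
E
```

```text
force: [-0.3, 0.1, -3.3]
grip_width: 0.0148
gripper_force: 68.4
t 24.12 tipbox mm [  0.5   0.  125.7] lean -0.0 Fbox [-0.3  0.  -3.3] q [ 0.68  0.24 -0.46  1.83  0.12  1.1   1.55] w 0.0148
force: [0.8, -0.3, -3.9]
grip_width: 0.0143
gripper_force: 68.6
t 24.88 tipbox mm [  1.    0.  207.8] lean -0.1 Fbox [ 0.8 -0.1 -3.9] q [ 0.7   0.17 -0.47  1.74  0.08  1.26  1.58] w 0.0143
20 rows of [-0.001, 0.002, -0.144] [0.142, 0.859, -0.001]
```

View pics/c1.png

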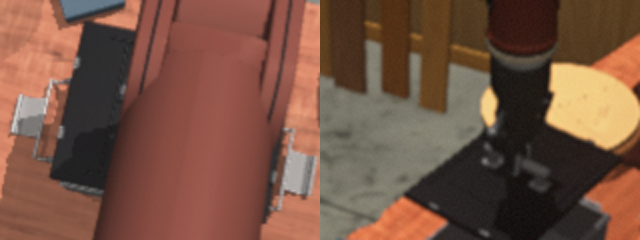

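The lid is up and level, and both bales hang at the ends. I'll carry it left at this height.

```bash
H="python3 -m handwheel"
$H '[[0,0,-0.07,0.07,0.43,0,0],[0,0,-0.144,0.142,0.859,0,0],[0,0,-0.144,0.142,0.859,0,0],[0,0,-0.144,0.142,0.859,0,0],[0,0,-0.144,0.142,0.859,0,0],[0,0,-0.144,0.142,0.859,0,0],[0,0,-0.144,0.142,0.859,0,0],[0,0,-0.144,0.142,0.859,0,0]]'>/dev/null;python3 t.py
$H '[[0,0,-0.144,0.142,0.859,0,0],[0,0,-0.144,0.142,0.859,0,0],[0,0,-0.144,0.142,0.859,0,0],[0,0,-0.144,0.142,0.859,0,0],[0,0,-0.144,0.142,0.859,0,0],[0,0,-0.144,0.142,0.859,0,0],[0,0,-0.144,0.142,0.859,0,0],[0,0,-0.144,0.142,0.859,0,0]]'>/dev/null;python3 t.py
$H '[[0,0,-0.144,0.142,0.859,0,0],[0,0,-0.144,0.142,0.859,0,0],[0,0,-0.144,0.142,0.859,0,0],[0,0,-0.144,0.142,0.859,0,0],[0,0,-0.07,0.07,0.43,0,0],[0,0,0,0,0,0,0]]'>/dev/null;python3 t.py
python3 - <<'E'
from h import *
p,Q,_=cur(); print(p,Q.apply([0,1,0]))
plan(np.array([.48,.33,p[2]]),base(0,-90,yaw=0.0))
E
```

```text
t 25.98 tipbox mm [-38.9 194.5 206.3] lean -0.0 Fbox [ 0.2 -0.2 -3.5] q [ 0.49  0.11 -0.63  1.81  0.07  1.25  1.29] w 0.0148
t 26.98 tipbox mm [-96.1 395.2 206.2] lean -0.0 Fbox [ 0.7 -0.3 -3.5] q [ 0.21  0.2  -0.79  1.74  0.15  1.26  0.91] w 0.0145
t 27.73 tipbox mm [-134.8  505.1  206. ] lean -0.0 Fbox [-0.1 -0.2 -3.8] q [ 0.01  0.32 -0.83  1.64  0.24  1.3   0.71] w 0.0148
[0.47855651 0.33119088 0.27898769] [-2.20113177e-03  9.99997524e-01 -3.26627235e-04]
1 rows of [-0.005, 0.004, 0.032] [-0.048, -0.04, 0.0]
```

```bash
H="python3 -m handwheel"
$H '[[0,0,0,0,0,0.5,0],[0,0,0,0,0,1,0],[0,0,0,0,0,1,0],[0,0,0,0,0,1,0],[0,0,0,0,0,1,0],[0,0,0,0,0,0.7,0],[0,0,0,0,0,0.4,0],[0,0,0,0,0,0,0]]'>/dev/null;python3 t.py
$H '[[0,0,0,0,0,0.1,0],[0,0,0,0,0,0.05,0],[0,0,0,0,0,0,0]]'>/dev/null;python3 t.py
$H '[[0,0,0,0,0,0.04,0],[0,0,0,0,0,0,0]]'>/dev/null;python3 t.py
```

```text
t 28.73 tipbox mm [-133.6  503.7   37.5] lean -0.1 Fbox [ 0.3 -1.1 -3.1] q [-0.06  0.49 -0.76  1.8   0.39  1.01  0.59] w 0.0143
t 29.1 tipbox mm [-133.4  504.2   33.9] lean -0.0 Fbox [-0.7  0.9 -3.1] q [-0.07  0.49 -0.76  1.81  0.4   1.    0.59] w 0.0144
t 29.35 tipbox mm [-133.5  504.    32.3] lean -0.0 Fbox [ 0.3  0.5 -3.4] q [-0.07  0.5  -0.75  1.81  0.4   1.    0.59] w 0.0144
```

```bash
H="python3 -m handwheel"
for i in 1; do
$H '[[0,0,0,0,0,0.07,0],[0,0,0,0,0,0.05,0],[0,0,0,0,0,0,0]]'>/dev/null;python3 t.py
$H '[[0,0,0,0,0,0.03,0],[0,0,0,0,0,0,0]]'>/dev/null;python3 t.py
$H '[[0,0,0,0,0,0.03,0],[0,0,0,0,0,0,0]]'>/dev/null;python3 t.py
done
```

```text
t 29.73 tipbox mm [-133.6  504.    28.5] lean -0.0 Fbox [ 0.3 -0.8 -3.4] q [-0.07  0.5  -0.75  1.81  0.4   0.99  0.58] w 0.0149
t 29.98 tipbox mm [-133.5  504.    27.8] lean -0.0 Fbox [-0.2 -1.  -3.6] q [-0.07  0.5  -0.75  1.81  0.4   0.99  0.58] w 0.0145
t 30.23 tipbox mm [-133.5  504.    26.8] lean -0.0 Fbox [-0.6  0.5 -3.6] q [-0.07  0.5  -0.75  1.81  0.41  0.99  0.58] w 0.0146
```

```bash
H="python3 -m handwheel"
$H '[[0,0,0,0,0,0.03,0],[0,0,0,0,0,0,0]]'>/dev/null;python3 t.py
$H '[[0,0,0,0,0,0.02,0],[0,0,0,0,0,0,0]]'>/dev/null;python3 t.py
```

```text
t 30.48 tipbox mm [-133.5  504.2   26.3] lean -0.0 Fbox [-1.4 -0.9  2.8] q [-0.07  0.5  -0.75  1.81  0.41  0.99  0.58] w 0.0145
t 30.73 tipbox mm [-133.5  504.1   26.3] lean -0.0 Fbox [-3.4 -4.5  9.8] q [-0.07  0.5  -0.75  1.81  0.41  0.99  0.58] w 0.0144
```

It's resting on the bench. I'll relieve the press, open and withdraw.

```bash
H="python3 -m handwheel"
$H '[[0,0,0,0,0,-0.02,0],[0,0,0,0,0,0,0]]'>/dev/null;python3 t.py
$H '[[0,0,0,0,0,0,0.3],[0,0,0,0,0,0,0.5],[0,0,0,0,0,0,0.6],[0,0,0,0,0,0,0.6],[0,0,0,0,0,0,0.6],[0,0,0,0,0,0,0.6]]'>/dev/null;python3 t.py
$H '[[0,0,0,0,0,-0.3,0.6],[0,0,0,0,0,-0.6,0.6],[0,0,0,0,0,-0.9,0.6],[0,0,0,0,0,-0.9,0.6],[0,0,0,0,0,-0.9,0.6],[0,0,0,0,0,-0.9,0.6],[0,0,0,0,0,-0.9,0.6]]'>/dev/null
$H '[[0,0,0,-0.9,-0.9,0,0.6],[0,0,0,-0.9,-0.9,0,0.6],[0,0,0,0,-0.9,0,0.6],[0,0,0,0,-0.9,0,0.6],[0,0,0,0,-0.9,0,0.6],[0,0,0,0,-0.9,0,0.6],[0,0,0,0,-0.9,0,0.6],[0,0,0,0,0,0,0.6]]'>/dev/null
python3 - <<'E'
from h import *
tip()
c=snap('top'); s=snap('scene')
cv2.imwrite('pics/d1.png',np.hstack([c['color'][40:340,60:460],cv2.resize(s['color'],(400,300))]))
for cam,ss in (('top',c),('scene',s)):
  for l in ('lid','lid_handle','blue_stone','water_bowl','skew_tool','bale_left','bale_right'):
    for d in vision.find_in(l,cam)[:1]: print(cam,l,round(d["conf"],2),np.round(w(ss,d["position"]),3))
E
```

```text
t 30.98 tipbox mm [-133.4  504.2   26.3] lean -0.0 Fbox [-2.  -2.7  5.2] q [-0.07  0.5  -0.75  1.81  0.41  0.99  0.58] w 0.0148
t 31.73 tipbox mm [-133.5  504.1   26. ] lean -0.0 Fbox [0.9 1.1 0.2] q [-0.07  0.5  -0.75  1.81  0.41  0.99  0.58] w 0.051
t 33.6 tipbox mm [-42.  327.7 189.4] lean -0.1 Fbox [0.3 0.  1.2] q [ 0.33  0.24 -0.76  1.73  0.18  1.24  1.09] w 0.0513
top lid 0.69 [0.474 0.423 0.017]
top lid_handle 0.91 [0.477 0.428 0.013]
top blue_stone 0.59 [ 0.729 -0.087  0.024]
top water_bowl 0.95 [0.763 0.146 0.056]
top skew_tool 0.74 [ 0.548 -0.004  0.014]
top bale_left 0.82 [ 0.553 -0.011  0.01 ]
top bale_right 0.71 [ 0.473 -0.37   0.007]
scene lid 0.8 [0.486 0.326 0.017]
scene lid_handle 0.94 [0.494 0.325 0.023]
scene blue_stone 0.19 [0.491 0.324 0.018]
scene water_bowl 0.85 [0.759 0.111 0.073]
scene skew_tool 0.96 [ 0.28  -0.363  0.029]
scene bale_left 0.75 [ 0.548 -0.018  0.014]
```

View pics/d1.png

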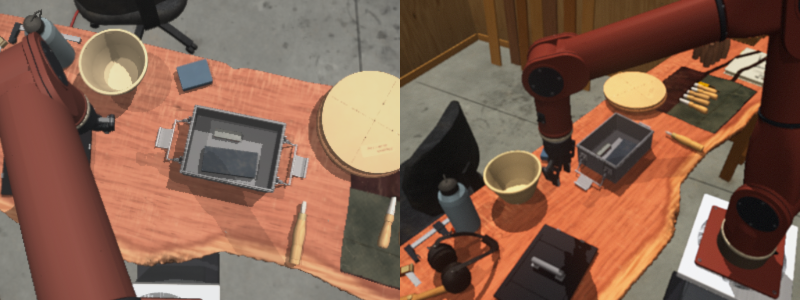

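The box is open with both bales hanging, at (163,137) and (298,167). The lid lies flat and right way up on the clear bench, at (548,265), and the stone, bowl and tool haven't moved. I'm handing it in.

```bash
python3 -c "
from cell import hand_in; print(hand_in())"
```

```text
the job is handed in; nothing more can be done
None
```

The job is handed in at about 34 s of the 72 s allowed: both bales hang outward, the lid lies flat and right way up on the clear bench to the left, and the stone, bowl and tool are where they were.

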